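Eject a dial from the twin nest and lay it on the bench block

ROBOT

A 6-joint arm with a two-finger parallel gripper is mounted at the origin on a cart in front of the work surface, level with it; the furniture and walls round the work are solid. World frame = base frame: x ahead of the robot, y to its left, z up, the work surface at z = 0. Lengths are in m, angles in rad, forces in N, time in s.
With the tool pointing down it reaches from about 0.3 to 1 m from the base axis. Payload 5.1 kg.
Tool frame: the origin (TCP) lies on the centre line of the jaws, within the pads' length; the fingertips stand 22 mm ahead of it and the grasp point (between the pads) lies 3 mm ahead of it; z points along the fingers, y is the line along which they close (so a half turn about z gives the same grasp; the last joint's range is limited). The gripper opens to 95 mm and grips with 3 to 60 N. Pads are 20 mm wide; open, the fingers measure 119 mm over their backs; the gripper's body (75 mm by 180 mm) begins 59 mm behind the grasp point.
Start: joints at [-1.201, 0.124, 1.65, -0, 1.367, -0.083], TCP at [0.284, -0.584, 0.213] pointing down, gripper open.
Joint ranges: [-2.61, 2.61], [-1.02, 2.33], [0.03, 2.71], [-1.35, 4.49], [0.32, 2.68], [-2.91, 2.91]. Speed limits (rad/s): [2.57, 2.57, 3.14, 3.14, 3.14, 3.14].

INTERFACE

Orientations are given as [roll, pitch, yaw] about the fixed x, y, z axes, in that order (R = Rz(yaw) Ry(pitch) Rx(roll)).
In Python, from bench import arm, cams gives the robot as it stands.
- The arm moves only by the shell command python3 -m jog 'ROWS'. ROWS is JSON, a list of rows, each a list of 5 numbers: the shift along the tool's x, y, z in units of 25 mm (1.0 is 25 mm), then the turn about the tool's z in degrees, then the opening, from 0 (shut) to 1 (fully open). A call has 1 to 10 rows; each row is the pose to reach, as a shift and turn from the pose commanded when the call began, along the tool's axes at that moment; what a row does not reach only later rows make up. A row lasts 1/10 s, in which the tool goes at most 50 mm and 8.59 degrees, less where a joint would pass 70% of its speed; a pose out of reach is approached as far as the arm can. A call with a gripper value outside its range is refused whole. The fingers move at their own pace and stop on an object; the grip force is fixed at half the most. Time passes only in rows, so rows that repeat a pose let the fingers close. It gives the time, the measured TCP pose, the force, the opening and the grip force at its end, in the units of the state.
- arm.get_state(): the state, without advancing time (a new reading comes with each control period).
- cams.grab_frame(name): name is "scene" or "top" or "wrist"; returns the picture (384x512x3 uint8, red, green, blue); there is no depth.
- cams.camera_info(name): a dict with "mtx" (3x3 intrinsics, pixels), "rvec" (rotation vector, rad) and "tvec" (3), from world to camera coordinates, as OpenCV has them. Camera axes: x right, y down, z forward; pixel columns grow to the right and rows downward; lengths in m; the calibration is good to about 2 mm. A picture is of the moment at which its call begins: read the wrist's pose just before it. camera_info takes no time and is no camera call; for the wrist camera it gives the pose at the moment of the call.
- arm.finish_job(): hands the job in; it is judged then, once.
Trained networks look in the newest picture that a camera, given by its name, has taken for a name from the list of things; names that differ only in an ending like _2 or _b are one class to them, and where a whole thing is asked for, a point or a joint stands for the part that bears it (a point fixed in the world has none). Each returns a list of dicts, best first, with "p" (0 to 1); they miss things now and then, are a little off and sometimes report something else, mostly with a low value. They report only what shows in the picture. A call takes as long as a camera call. They do not tell look-alikes from the thing itself.
- cams.search_frame(camera, label): "location" ([x, y, z] in m, in world coordinates, good to about 4 mm: the middle of the surface that is visible of it).
The state is a dict: "time_s": time; "q": joint angles; "dq": joint speeds; "tau": joint torques, N m; "position": TCP position; "ee_rot": TCP orientation; "contact_force": force on the tool from outside, world axes, zero at the start; "torque": the same for the moment, N m; "grip_width": finger opening in m; "grasp_force": force on a finger pad.
Only numpy, scipy, OpenCV 4.12 (cv2) and the standard library are available. Lean on these libraries where they do the work, as an engineer would, in place of code of your own. Each camera call takes 0.05 s, during which the arm holds its last target. There are 200 camera calls.

TASK

One of the two pockets of the aluminium nest holds the brass holder with the white dial. Press the lever in front of that pocket all the way down so that the ejector raises the dial, let go of the lever (it stays down), then take the dial by its rim and set it down, without dropping it, white face up and flat on the middle of the black steel bench block. Leave the brass ring seated in the other pocket, and do not disturb the bench block or anything else that stands around.

Things in the scene. Friction and masses are not known exactly. Their poses are not given: they have to be found in the camera images.
- nest: twin ejector nest, fixed to the workbench: aluminium block 66 mm (x) by 150 mm (y) on a dark base plate 78x166x8 mm. Flat deck 45 mm above the work surface, with two round pockets 42.5 mm across, 6 mm deep, at y = +40 and -40 mm; a lever for each sticks out of the front (-x side). Origin: centre of the underside, on the work surface; x points to the back, away from the levers, z up
- pocket0 (a point): mouth centre of the left (nest +y) pocket, level with the deck, 45 mm above the work surface. It belongs to lever0. A 28 mm ejector plunger in its floor rises up to 15 mm: a part flush in the pocket then stands with its underside 9 mm and its top 15 mm above the deck. Axes as the nest's
- pocket1 (a point): mouth centre of the right (nest -y) pocket, level with the deck, 45 mm above the work surface. It belongs to lever1. A 28 mm ejector plunger in its floor rises up to 15 mm: a part flush in the pocket then stands with its underside 9 mm and its top 15 mm above the deck. Axes as the nest's
- lever0_pad (a point): centre of the upper face of the press pad at the front end of lever0: steel pad 24 mm along the lever, 26 mm wide, 8 mm thick, 94 mm in front of the pocket's centre. It starts 43 mm above the work surface and goes down 18 mm, to 25 mm, when fully pressed. The pivot lies 51 mm behind it, 28 mm above the work surface
- lever1_pad (a point): centre of the upper face of the press pad at the front end of lever1: steel pad 24 mm along the lever, 26 mm wide, 8 mm thick, 94 mm in front of the pocket's centre. It starts 43 mm above the work surface and goes down 18 mm, to 25 mm, when fully pressed. The pivot lies 51 mm behind it, 28 mm above the work surface
- lever0 (a joint): angle of the left lever, rad: 0 = up (part seated), 0.35 = fully pressed down (stop, part raised 15 mm). Needs 4 to 5 N on the pad; stiff, with no spring: it stays where it is left, but more than about 4 N down on the raised part pushes it back
- lever1 (a joint): angle of the right lever, rad: 0 = up (part seated), 0.35 = fully pressed down (stop, part raised 15 mm). Needs 4 to 5 N on the pad; stiff, with no spring: it stays where it is left, but more than about 4 N down on the raised part pushes it back
- dial_center (a point): centre (half-way up) of the dial holder: round brass disc 41 mm across, 6 mm thick, with a white enamel dial on its upper face; 60 g. Starts seated flush in one of the two pockets; z points out of the white face
- bezel: plain flat brass ring, 41 mm across with a 20 mm hole, 6 mm thick, flush in the other pocket; origin at the centre of its underside, 39 mm above the work surface when seated. To be left there
- block_top (a point): centre of the top face of the black steel bench block: 44 mm (x) by 66 mm (y), 22 mm high, 0.42 kg, loose on the side cabinet; z up
- loupe: black watchmaker's eye loupe, 34 mm wide, 30 mm high, stands beside the bench block; a bystander. Origin at the centre of its underside
- mortar: small brown eight-sided mortar, 60 mm wide, 30 mm high, stands left of the nest; a bystander. Origin at the centre of its underside
- slip_stone: small red-brown slip stone, 12x37x9 mm, lies to the right of the nest's levers; a bystander. Origin at the centre of its underside
- tweezers: steel tweezers lying flat, 140 mm long, 12 mm wide, 10 mm high, lie to the left of the nest; a bystander. Origin at the centre of its underside
- bur_stand: small green stepped stand with three cutters, 46x30 mm, 58 mm high, stands left of the nest; a bystander. Origin at the centre of its underside
There are look-alikes about, which are no part of the job. Of the things like the part that bears dial_center, leave any that is blue, pink or turquoise; of the rest the smaller one is meant.

How it is judged:
By the outcome, as a careful person would: the job done as asked, in the order asked, and still so for the second after the job is handed in, with the robot touching nothing.
It also fails if it takes over 48 s, if anything falls off the work surface, if the arm or the gripper's body presses on something with over 40 N, if the wrist force passes 120 N, or if a joint passes its speed limit or range.

## Working session

There is one attempt and no reset: what is moved stays moved. The work goes in short steps, Python scripts to look and compute and a shell command to move; the robot and the scene stay as the last step left them, time stands still between calls to the robot, and variables do not carry over. Pictures are saved under pics/ and viewed, at most 10 in all, crops included, and the job is handed in when it is done.

```bash
mkdir -p pics; ls
python3 - <<'E'
from bench import arm, cams
import cv2,numpy as np
s=arm.get_state();print(s["time_s"],s["position"],s["ee_rot"],s["grip_width"])
for c in("scene","top"):
    f=cams.grab_frame(c);cv2.imwrite(f"pics/{c}0.png",f[:,:,::-1])
    for l in("nest","dial_center","lever0_pad","lever1_pad","bezel","block_top","loupe"):
        print(c,l,[(np.round(d["location"],3).tolist(),round(d["p"],2)) for d in cams.search_frame(c,l)])
E
```

```text
pics
0.0 [ 0.28411852 -0.58389241  0.21151861] [-3.13956122e+00 -1.72226548e-04  4.52807270e-01] 0.0948460773255793
scene nest [([0.496, 0.181, 0.038], 0.77)]
scene dial_center [([0.59, 0.01, 0.008], 0.62), ([0.525, 0.114, 0.044], 0.59), ([0.615, 0.136, 0.011], 0.49), ([0.735, 0.005, 0.01], 0.49)]
scene lever0_pad []
scene lever1_pad [([0.446, 0.107, 0.036], 0.64)]
scene bezel [([0.522, 0.193, 0.044], 0.46)]
scene block_top [([0.445, -0.256, 0.024], 0.73)]
scene loupe [([0.407, -0.337, 0.019], 0.61)]
top nest [([0.501, 0.152, 0.046], 0.58)]
top dial_center [([0.398, -0.343, 0.031], 0.74), ([0.591, 0.005, 0.004], 0.58), ([0.558, -0.191, 0.006], 0.58), ([0.53, 0.112, 0.047], 0.52), ([0.74, -0.003, 0.009], 0.51)]
top lever0_pad [([0.438, 0.185, 0.037], 0.68)]
top lever1_pad [([0.468, 0.031, 0.01], 0.63), ([0.445, 0.101, 0.041], 0.62)]
top bezel []
top block_top [([0.447, -0.262, 0.023], 0.86)]
top loupe []
```

View pics/scene0.png

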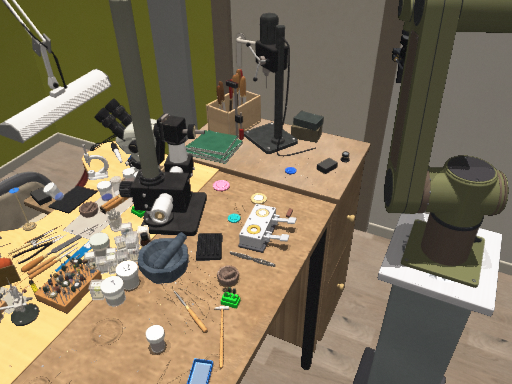

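View pics/top0.png

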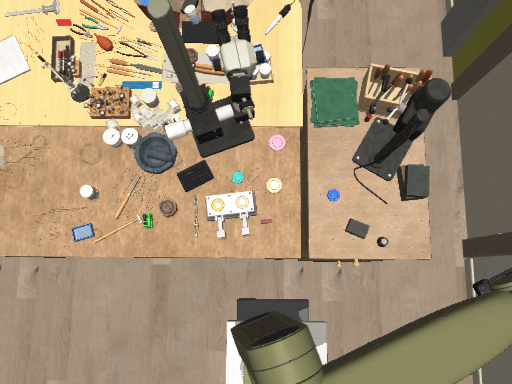

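The scene view shows the nest near (262,228) and the block at (328,166). The top view shows the nest at (231,205), the block at (357,229) and the loupe at (382,241). I'll enlarge the nest and the block, and extract their outlines.

Run:
```python
import cv2,numpy as np
t=cv2.imread("pics/top0.png");s=cv2.imread("pics/scene0.png")
a=cv2.resize(t[180:250,190:290],(800,560),interpolation=cv2.INTER_CUBIC)
b=cv2.resize(t[210:255,335:400],(400,277),interpolation=cv2.INTER_CUBIC)
c=cv2.resize(s[190:260,225:305],(400,350),interpolation=cv2.INTER_CUBIC)
o=np.zeros((560,800,3),np.uint8)
o[:280,:400]=cv2.resize(a,(400,280));o[:277,400:]=b
o[280:,:320]=cv2.resize(c,(320,280))
cv2.imwrite("pics/crop1.png",o)
```

```text
(no output)
```

View pics/crop1.png

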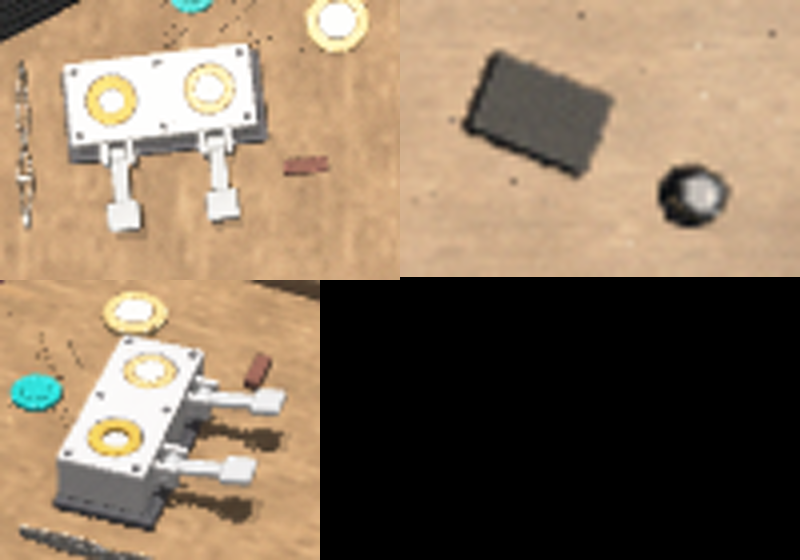

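The crops show the white-faced dial in the right (nest −y) pocket, crop pixel (210,88), so lever1 is the one to press. The plain ring is in the left pocket at (111,100), and the pads are at (123,215) and (221,203). The block is at (540,117) in the right-hand crop.

```bash
cat > h.py <<'E'
from bench import arm, cams
import cv2,numpy as np
from scipy.spatial.transform import Rotation as R
def deproj(info,px,z):
    K=np.array(info["mtx"],float);r=cv2.Rodrigues(np.array(info["rvec"],float))[0];t=np.array(info["tvec"],float).ravel()
    u=cv2.undistortPoints(np.array([[px]],float),K,None).ravel()
    d=r.T@np.array([u[0],u[1],1.]);c=-r.T@t
    return c+d*(z-c[2])/d[2]
def proj(info,P):
    return cv2.projectPoints(np.array(P,float).reshape(-1,3),np.array(info["rvec"],float),np.array(info["tvec"],float),np.array(info["mtx"],float),None)[0].reshape(-1,2)
def go(p,yaw_deg):
    s=arm.get_state();r=R.from_euler("xyz",s["ee_rot"])
    d=r.inv().apply(np.array(p)-s["position"])/0.025
    y=np.degrees(s["ee_rot"][2]);dy=-((yaw_deg-y+90)%180-90)
    print("t",round(s["time_s"],2),"pos",np.round(s["position"],4),"yaw",round(y,1),"rot",np.round(s["ee_rot"],3),"F",np.round(s["contact_force"],1),"w",round(s["grip_width"],4),"-> rows",np.round(d,3),"turn",round(dy,1))
E
python3 - <<'E'
from h import *
i=cams.camera_info("top")
for n,p,z in(("dial",(210,88),.045),("bez",(111,100),.045),("pad0",(123,215),.043),("pad1",(221,203),.043)):
    print(n,deproj(i,(190+p[0]/4-.4,180+p[1]/4-.4),z))
q=np.array([(497,52),(612,98),(582,178),(468,128)],float)
P=[deproj(i,(335+(x-400)/6.154-.4,210+y/6.154-.4),.022) for x,y in q];print(np.round(P,4),np.mean(P,0))
go((.40,.11,.21),7)
w=cams.camera_info("wrist");r=cv2.Rodrigues(np.array(w["rvec"]))[0];print("wristcam",-r.T@np.array(w["tvec"]).ravel(),r[2])
E
```

```text
dial [0.528497   0.11401844 0.045     ]
bez [0.51814583 0.1942948  0.045     ]
pad0 [0.42513704 0.18249962 0.043     ]
pad1 [0.43532645 0.10384336 0.043     ]
[[ 0.4798 -0.2398  0.022 ]
 [ 0.4557 -0.2999  0.022 ]
 [ 0.4134 -0.2827  0.022 ]
 [ 0.4393 -0.2234  0.022 ]] [ 0.44705386 -0.26145438  0.022     ]
t 0.8 pos [ 0.2843 -0.5845  0.2128] yaw 25.9 rot [ 3.142 -0.     0.453] F [-0.5  1.1  0.8] w 0.0953 -> rows [ 16.314 -22.957   0.11 ] turn 18.9
wristcam [ 0.35627886 -0.5493163   0.38462747] [-0.25442529 -0.12313754 -0.959221  ]
```

```bash
python3 -m jog '[[9.8,-9.6,0,19,1],[9.8,-9.6,0,19,1],[9.8,-9.6,0,19,1],[9.8,-9.6,0,19,0],[9.8,-9.6,0,19,0],[9.8,-9.6,0,19,0],[9.8,-9.6,0,19,0],[9.8,-9.6,0,19,0],[9.8,-9.6,0,19,0],[9.8,-9.6,0,19,0]]' | tail -c 600
python3 - <<'E'
from h import *
f=cams.grab_frame("wrist");i=cams.camera_info("wrist");cv2.imwrite("pics/w1.png",f[:,:,::-1])
np.save("w1.npy",i,allow_pickle=True)
print([(np.round(d["location"],4).tolist(),d["p"]) for d in cams.search_frame("wrist","block_top")])
h=np.array(cv2.cvtColor(f,cv2.COLOR_RGB2GRAY));m=(h<95).astype(np.uint8)
for c in cv2.findContours(m,cv2.RETR_EXTERNAL,cv2.CHAIN_APPROX_SIMPLE)[0]:
    if cv2.contourArea(c)>400:
        r=cv2.minAreaRect(c);print(cv2.contourArea(c),r,[np.round(deproj(i,p,.022)[:2],4).tolist() for p in cv2.boxPoints(r)])
go((.41,.12,.2128),7)
E
```

```text
time_s: 1.8
position: [0.3995, -0.2623, 0.2129]
ee_rot: [3.141, 0.0, 0.12]
contact_force: [-0.0, -1.5, -0.3]
grip_width: 0.0443
grasp_force: 0.0
[([0.4495, -0.2621, 0.0218], 0.84)]
69650.0 ((255.5, 286.0), (194.0, 511.0), 90.0) [[0.3392, 0.0461], [0.4124, -0.5718], [0.1215, -0.6765], [0.0319, 0.0809]]
2240.0 ((269.0627136230469, 181.39102172851562), (37.2762565612793, 138.88922119140625), 83.43730163574219) [[0.3902, -0.1917], [0.4284, -0.3521], [0.3842, -0.3659], [0.3439, -0.2]]
1628.5 ((486.7059326171875, 143.17648315429688), (58.20854949951172, 33.46991729736328), 14.03624439239502) [[0.4479, -0.49], [0.4852, -0.4882], [0.4774, -0.558], [0.4394, -0.5619]]
1389.0 ((262.5753479003906, 128.28799438476562), (59.29541015625, 39.15138626098633), 30.343246459960938) [[0.442, -0.2221], [0.4817, -0.2407], [0.4559, -0.3026], [0.4143, -0.2854]]
6283.5 ((457.5, 31.0), (62.0, 107.0), 90.0) [[0.5954, -0.3915], [0.6084, -0.5012], [0.551, -0.5219], [0.5373, -0.4064]]
410.5 ((334.42620849609375, 31.811477661132812), (86.55293273925781, 5.761659622192383), 50.19443130493164) [[0.5829, -0.2895], [0.5868, -0.2935], [0.531, -0.3638], [0.5268, -0.3598]]
1954.0 ((121.5367431640625, 92.92510223388672), (186.00228881835938, 20.46211814880371), 89.57242584228516) [[0.5597, -0.0907], [0.5623, -0.1117], [0.3622, -0.114], [0.3591, -0.0893]]
t 1.9 pos [ 0.3993 -0.2627  0.2128] yaw 6.8 rot [3.141 0.    0.119] F [0.3 0.7 0.4] w 0.0364 -> rows [ 2.2460e+00 -1.5148e+01 -4.0000e-03] turn -0.2
```

View pics/w1.png

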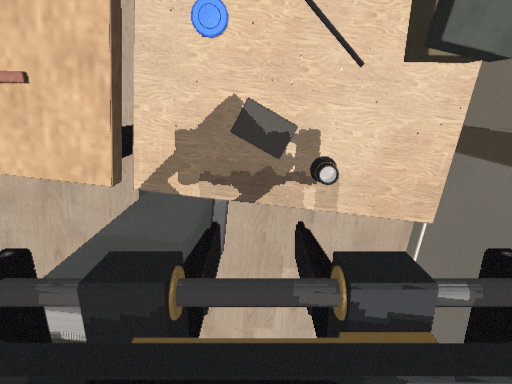

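The block sits at pixel (263,128), which gives about (0.448, −0.262), in agreement with the top view. The loupe is at (325,170), clear of it. Next I'll go to the nest.

```bash
python3 -m jog '[[2.2,-15.1,0,0,0],[2.2,-15.1,0,0,0],[2.2,-15.1,0,0,0],[2.2,-15.1,0,0,0],[2.2,-15.1,0,0,0],[2.2,-15.1,0,0,0],[2.2,-15.1,0,0,0],[2.2,-15.1,0,0,0],[2.2,-15.1,0,0,0],[2.2,-15.1,0,0,0]]' | tail -c 600
python3 - <<'E'
from h import *
f=cams.grab_frame("wrist");i=cams.camera_info("wrist");cv2.imwrite("pics/w2.png",f[:,:,::-1])
np.save("w2.npy",i,allow_pickle=True)
for l in("dial_center","bezel","lever1_pad"):print(l,[(np.round(d["location"],4).tolist(),proj(i,d["location"]).round().tolist(),d["p"]) for d in cams.search_frame("wrist",l)])
go((.437,.105,.075),7)
E
```

```text
time_s: 2.9
position: [0.4089, 0.1195, 0.2126]
ee_rot: [3.141, 0.001, 0.121]
contact_force: [0.8, 0.2, 0.2]
grip_width: 0.0003
grasp_force: 0.0
dial_center [([0.5904, 0.0125, 0.0065], [[374.0, 17.0]], 0.92), ([0.5266, 0.1126, 0.0426], [[277.0, 64.0]], 0.9), ([0.492, 0.2655, 0.0076], [[139.0, 82.0]], 0.32)]
bezel [([0.5143, 0.1897, 0.0424], [[201.0, 67.0]], 0.86)]
lever1_pad [([0.448, 0.1062, 0.0399], [[273.0, 141.0]], 0.91)]
t 3.1 pos [0.4089 0.1185 0.2127] yaw 6.8 rot [3.141 0.    0.118] F [ 1.2 -0.1 -0.1] w 0.0009 -> rows [1.053 0.669 5.508] turn -0.2
```

View pics/w2.png

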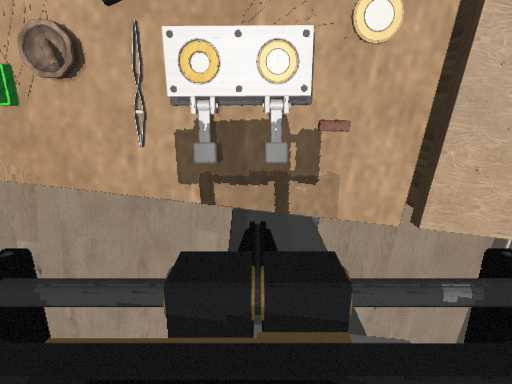

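The dial is in the right pocket at (278,62) and the ring in the left one at (199,61). The lever1 pad is at (277,152), and the slip stone at (334,126) is clear of the press. I'll refine these by fitting.

Run:
```python
from h import *
f=cv2.imread("pics/w2.png");i=np.load("w2.npy",allow_pickle=True).item()
hsv=cv2.cvtColor(f,cv2.COLOR_BGR2HSV)
m=((hsv[...,1]>70)&(hsv[...,0]<35)&(hsv[...,2]>150)).astype(np.uint8);m[100:]=0;m[:28]=0;m[:,:170]=0;m[:,310:]=0
P={}
for c in cv2.findContours(m,cv2.RETR_EXTERNAL,cv2.CHAIN_APPROX_NONE)[0]:
    if cv2.contourArea(c)>300:
        e=cv2.fitEllipse(c);print(e,deproj(i,e[0],.045))
for n,p in(("pad1",(277,152)),("pad0",(205.5,152))):print(n,deproj(i,p,.043))
go((.437,.105,.075),7)
```

```text
((277.2626037597656, 60.97416687011719), (39.0803337097168, 42.328914642333984), 7.83345365524292) [0.52885353 0.11305484 0.045     ]
((198.8195037841797, 61.19566345214844), (37.9721565246582, 41.85556411743164), 165.6160125732422) [0.51924038 0.19218178 0.045     ]
pad1 [0.43644492 0.10053723 0.043     ]
pad0 [0.42711285 0.17916727 0.043     ]
t 3.1 pos [0.4089 0.1185 0.2127] yaw 6.8 rot [3.141 0.    0.118] F [ 1.2 -0.1 -0.1] w 0.0009 -> rows [1.053 0.669 5.508] turn -0.2
```

```bash
python3 -m jog '[[1,0.78,2,0,0],[1,0.78,4,0,0],[1,0.78,5,0,0],[1,0.78,5.5,0,0],[1,0.78,5.5,0,0]]' | tail -c 600; python3 -c "
from h import *
go((.436,.102,.065),6.9);go((.436,.102,.047),6.9)"
```

```text
time_s: 3.6
position: [0.4345, 0.1026, 0.0736]
ee_rot: [-3.142, 0.004, 0.12]
contact_force: [-0.4, -0.6, 0.1]
grip_width: 0.0007
grasp_force: 0.0
t 3.6 pos [0.4345 0.1026 0.0736] yaw 6.8 rot [-3.142  0.004  0.12 ] F [-0.4 -0.6  0.1] w 0.0007 -> rows [0.059 0.031 0.343] turn -0.1
t 3.6 pos [0.4345 0.1026 0.0736] yaw 6.8 rot [-3.142  0.004  0.12 ] F [-0.4 -0.6  0.1] w 0.0007 -> rows [0.062 0.031 1.063] turn -0.1
```

```bash
python3 -m jog '[[0,0,0.2,0,0],[0,0,0.35,0,0],[0,0,0.5,0,0],[0,0,0.6,0,0],[0,0,0.7,0,0],[0,0,0.75,0,0],[0,0,0.8,0,0],[0,0,0.8,0,0]]' | tail -c 600
```

```text
time_s: 4.4
position: [0.4357, 0.1036, 0.0551]
ee_rot: [-3.142, 0.0, 0.121]
contact_force: [-0.3, -0.4, -1.2]
grip_width: 0.0005
grasp_force: 0.0
```

```bash
python3 -m jog '[[0,0,0.1,0,0],[0,0,0.15,0,0],[0,0,0.2,0,0],[0,0,0.25,0,0],[0,0,0.3,0,0]]' | tail -c 600;  python3 -m jog '[[0,0,0.05,0,0],[0,0,0.1,0,0],[0,0,0.1,0,0]]' | tail -c 600
python3 - <<'E'
from h import *
f=cams.grab_frame("wrist");cv2.imwrite("pics/w3.png",f[:,:,::-1]); s=cams.grab_frame("scene")
cv2.imwrite("pics/w3.png",np.hstack([f[0:250,150:450],cv2.resize(s[190:260,225:305],(286,250),interpolation=cv2.INTER_CUBIC)])[:,:,::-1])
E
```

```text
time_s: 4.9
position: [0.4358, 0.1035, 0.0477]
ee_rot: [-3.142, 0.0, 0.121]
contact_force: [0.2, 0.1, 0.6]
grip_width: 0.0003
grasp_force: 0.0
time_s: 5.2
position: [0.4356, 0.1035, 0.045]
ee_rot: [3.142, 0.0, 0.121]
contact_force: [0.0, 0.3, -0.5]
grip_width: 0.0005
grasp_force: 0.0
```

View pics/w3.png

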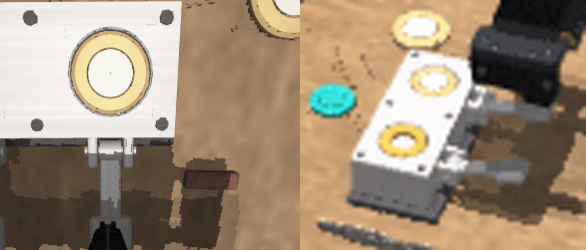

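Run:
```python
from h import *
s=arm.get_state();f=cams.grab_frame("wrist")[:,:,::-1].copy();i=cams.camera_info("wrist")
hsv=cv2.cvtColor(f,cv2.COLOR_BGR2HSV)
m=((hsv[...,1]>50)&(hsv[...,0]<35)&(hsv[...,2]>150)).astype(np.uint8);m[130:]=0;m[:,330:]=0
for c in cv2.findContours(m,cv2.RETR_EXTERNAL,cv2.CHAIN_APPROX_NONE)[0]:
    if cv2.contourArea(c)>300:
        e=cv2.fitEllipse(c);print(e,[(z,deproj(i,e[0],z).round(4), np.linalg.norm(deproj(i,(e[0][0]+e[1][1]/2,e[0][1]),z)-deproj(i,(e[0][0]-e[1][1]/2,e[0][1]),z)).round(4)) for z in(.045,.06)])
print(proj(i,[s["position"]+np.array([0,0,-.022]),[.4355,.1017,.043],[.4355,.1017,.025]]))
go((.436,.102,.041),6.9)
cv2.imwrite("pics/w4.png",cv2.resize(f[100:250,200:320],(600,750),interpolation=cv2.INTER_CUBIC)[:600])
```

```text
((5.8267693519592285, 109.44688415527344), (13.34109115600586, 82.555908203125), 174.98667907714844) [(0.045, array([0.4945, 0.2471, 0.045 ]), np.float64(0.0444)), (0.06, array([0.4963, 0.2355, 0.06  ]), np.float64(0.0405))]
((106.7750244140625, 72.84660339355469), (71.79684448242188, 83.00398254394531), 147.177490234375) [(0.045, array([0.5196, 0.1929, 0.045 ]), np.float64(0.0432)), (0.06, array([0.5192, 0.186 , 0.06  ]), np.float64(0.0394))]
((259.99896240234375, 72.3121109008789), (76.61324310302734, 82.03437042236328), 1.9068166017532349) [(0.045, array([0.5293, 0.1138, 0.045 ]), np.float64(0.0427)), (0.06, array([0.5281, 0.1137, 0.06  ]), np.float64(0.039))]
((1.4334640502929688, -8.035116195678711), (98.10702514648438, 118.63331604003906), 0.0) [(0.045, array([0.5507, 0.2432, 0.045 ]), np.float64(0.0578)), (0.06, array([0.5476, 0.2319, 0.06  ]), np.float64(0.0527))]
[[257.94104098 224.37388889]
 [260.90821026 237.49749507]
 [260.61217354 226.07279249]]
t 5.35 pos [0.4358 0.1035 0.0453] yaw 6.9 rot [ 3.142 -0.     0.121] F [-0.1  0.2 -0.3] w 0.0005 -> rows [-0.001  0.062  0.171] turn 0.0
```

View pics/w4.png

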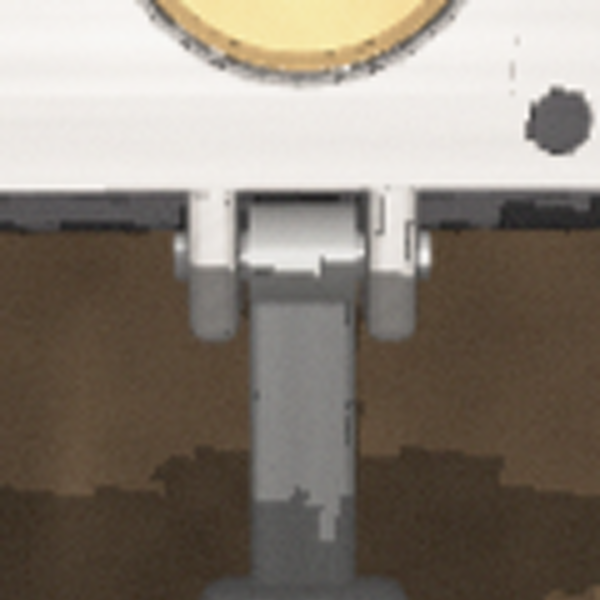

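Run:
```python
from h import *
i=cams.camera_info("wrist");s=arm.get_state()
d=np.array([.5288,.113,0]);y=np.radians(6.9);ex=np.array([np.cos(y),np.sin(y),0]);ez=np.array([0,0,1.]);ey=np.array([-np.sin(y),np.cos(y),0])
piv=d-.043*ex+.028*ez
for a in(0,.1,.2,.35):
    def pt(bx,w,bz=.015):return piv-ex*(bx*np.cos(a)-bz*0+bz*np.sin(a))+ez*(bz*np.cos(a)-bx*np.sin(a))+ey*w
    P=[pt(.039,.013),pt(.039,-.013),pt(.063,.013),pt(.063,-.013),pt(.051,0)]
    print(a,np.round(P[4],4),proj(i,P).round(1).tolist())
print("top edge of dial near side z45/60",proj(i,[d-.0205*ex+.045*ez,d-.0205*ex+.06*ez,d-.0205*ex+.054*ez,d+.0205*ex+.045*ez,d+.0205*ex+.06*ez]).round(1).tolist())
print("finger tip",proj(i,[s["position"]-[0,0,.022]]))
w=cams.grab_frame("scene")[:,:,::-1];j=cams.camera_info("scene")
t=cams.grab_frame("wrist")[:,:,::-1]
o=np.zeros((600,800,3),np.uint8);o[:400,:400]=cv2.resize(w[195:245,245:295],(400,400),interpolation=cv2.INTER_CUBIC)
o[:600,400:]=cv2.resize(t[195:270,235:285],(400,600),interpolation=cv2.INTER_CUBIC);cv2.imwrite("pics/w5.png",o)
for z in(.045,.06):print("scene dial",proj(j,d+z*ez),proj(j,[d+.0205*ex+z*ez,d-.0205*ex+z*ez,d+.0205*ey+z*ez,d-.0205*ey+z*ez]).round(1).tolist())
```

```text
0 [0.4355 0.1017 0.043 ] [[239.3, 219.3], [282.5, 219.2], [240.0, 255.2], [281.7, 255.2], [260.9, 237.5]]
0.1 [0.4342 0.1016 0.0378] [[239.7, 218.9], [282.0, 218.8], [240.6, 252.1], [280.9, 252.1], [260.8, 235.9]]
0.2 [0.4335 0.1015 0.0326] [[240.1, 217.8], [281.5, 217.8], [241.1, 248.3], [280.2, 248.3], [260.7, 233.5]]
0.35 [0.4334 0.1015 0.0246] [[240.6, 215.2], [280.7, 215.1], [241.8, 241.4], [279.2, 241.3], [260.6, 228.7]]
top edge of dial near side z45/60 [[261.2, 114.1], [261.6, 115.4], [261.5, 114.9], [261.5, 30.0], [261.9, 22.9]]
finger tip [[257.94178831 224.32910575]]
scene dial [[262.21758156 211.61390753]] [[255.9, 210.3], [268.6, 213.0], [260.1, 215.7], [264.3, 207.6]]
scene dial [[262.2096579  207.83555015]] [[255.9, 206.5], [268.6, 209.2], [260.0, 211.9], [264.3, 203.8]]
```

View pics/w5.png

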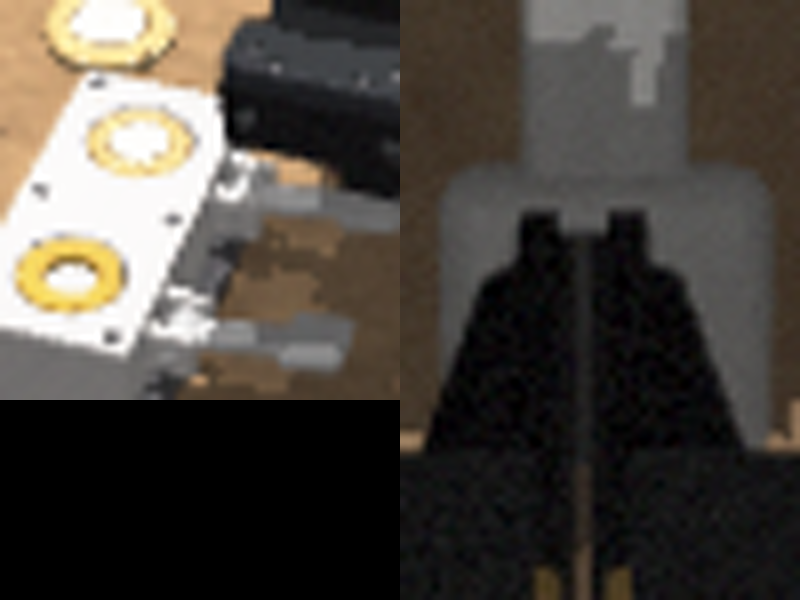

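The pad and dial look barely moved, and the force reads about zero. I'll press further in small steps, watching the force.

```bash
cat > m.py <<'E'
from h import *
f=cams.grab_frame("wrist")[:,:,::-1].copy();i=cams.camera_info("wrist");s=arm.get_state()
hsv=cv2.cvtColor(f,cv2.COLOR_BGR2HSV)
m=((hsv[...,1]>50)&(hsv[...,0]<35)&(hsv[...,2]>130)).astype(np.uint8);m[135:]=0;m[:,330:]=0;m[:,:200]=0
for c in cv2.findContours(m,cv2.RETR_EXTERNAL,cv2.CHAIN_APPROX_NONE)[0]:
    if cv2.contourArea(c)>1000:
        e=cv2.fitEllipse(c);print(np.round(e[0],1),np.round(e[1],1),"bbox",cv2.boundingRect(c))
print("t",s["time_s"],s["position"].round(4),s["contact_force"].round(1),s["tau"].round(1))
E
python3 m.py; for k in 1; do python3 -m jog '[[0,0,0.05,0,0],[0,0,0.1,0,0],[0,0,0.1,0,0]]'|grep -E 'pos|force'; done; python3 m.py
```

```text
[260.   72.6] [76.8 82.2] bbox (221, 32, 78, 83)
t 5.5 [0.4359 0.1036 0.0454] [-0.5  0.5  1.2] [ -0.  -24.1 -31.7   0.   -0.1   0. ]
position: [0.4356, 0.1035, 0.0425]
contact_force: [-1.0, -0.1, 0.0]
grasp_force: 0.0
[260.   71.5] [78.3 83.7] bbox (221, 30, 79, 84)
t 5.85 [0.4356 0.1036 0.0426] [0.1 0.2 0.5] [ -0.  -24.2 -31.5   0.   -0.1  -0. ]
```

Run:
```python
from h import *
s=arm.get_state();p=s["position"]
j=cams.camera_info("scene");f=cams.grab_frame("scene");g=cv2.imread("pics/scene0.png")[:,:,::-1]
pts={"tip":p-[0,0,.022],"tcp":p,"body":p+[0,0,.056],"pad1up":[.4355,.1017,.043],"pad1dn":[.4334,.1015,.025],"pad0":[.426,.181,.043],"tip43":[p[0],p[1],.043]}
for k,v in pts.items():print(k,proj(j,v).round(1).tolist())
gr=lambda a:cv2.cvtColor(np.ascontiguousarray(a),cv2.COLOR_RGB2GRAY)
print("now, cols 270..309 rows 205..245")
for r in range(205,246):print(r,"".join(" .:-=+*#%@"[v*10//256] for v in gr(f)[r,265:312]),"|","".join(" .:-=+*#%@"[v*10//256] for v in gr(g)[r,265:312]))
```

```text
tip [[291.1, 224.4]]
tcp [[291.4, 218.9]]
body [[292.1, 204.5]]
pad1up [[291.7, 218.5]]
pad1dn [[292.1, 223.1]]
pad0 [[284.1, 235.6]]
tip43 [[291.4, 218.8]]
now, cols 270..309 rows 205..245<stdin>:8: RuntimeWarning: overflow encountered in scalar multiply
Traceback (most recent call last):
OverflowError: Python integer 256 out of bounds for uint8
```

Run:
```python
from h import *
f=cams.grab_frame("scene");g=cv2.imread("pics/scene0.png")[:,:,::-1]
gr=lambda a:cv2.cvtColor(np.ascontiguousarray(a),cv2.COLOR_RGB2GRAY).astype(int)
a,b=gr(f),gr(g)
for r in range(206,243):print(r,"".join(" .:-=+*#%@"[v*10//256] for v in a[r,262:312]),"|","".join(" .:-=+*#%@"[v*10//256] for v in b[r,262:312]))
```

```text
206 @@@@@@@%##: ............:::--::::::::*########**** | @@@@@@@%##********#********************###***#****
207 @@@@@@@@@@:     ............:::::::.-**##**###**** | @@@@@@@@@@@#%#**************************#**###****
208 %%%#@@@@@@-          ..............:+*##********** | %%%#@@@@@@++#%*************++*********#***********
209 %%%%#%@@@@# ..            .........-************** | %%%%#%@@@@#*@*************+==++*******************
210 @@@%%##@@@@ .:.               . ...:*******###**** | @@@%%##@@@@@%=************====-*******************
211 @@@@%%#%@@@  ..                    :++++***####*** | @@@@%%*%@@@@*=****#****#*+====-#***********####***
212 @@@@%@%*@@@                        :++++++++**#### | @@@@%%%*@@@%==*****##****+===-+***************####
213 @@@@%@#%@@@-                  ...  .-++++++++++**# | @@@@%%#%@@@*==**********+====:******************##
214 @@%%%%#@@@@+@#+.:              :.. .:----+++++++++ | @@#%%%#@@@%+@%##*****#**====-=********************
215 %@%%%%@@@@*=##@+*++=::         ..  .:::::----+++++ | %@%%%%@@@@*=##@@@%******:--=:*********************
216 %#%@@@@@@@===**=
[... 2195 characters left out ...]
| **@@@@@@@@@@@@@@@@%@@@@@@@%*###**######***********
237 ==++*#%##++++++------------:::::::::-******+++-::: | ==++*#%*#%@@@@@@@@%@@@@@@@######*****#**###*******
238 ======+============++++++--::::::::-+*+++*++++:::: | -=====+=++++++++**%@@@@@@%+##*******#*************
239 -==++==----------=+++++++=:::::::::++**+++++++:::: | -==++===****+++=++%%%%%@@%+**********##***********
240 =======-::--------=======-:::::::-+++++++++++-:::: | ========++********+++++**+************************
241 =--:-==-:::--------------::::::::-+++++++++++::::: | =--:-==---+*******++++++++************************
242 =--.::-++:---------::::::::::::::+++++++++++-::::: | =--.::-+++****************************************
```

```bash
cat > a.py <<'E'
from h import *
import sys
r0,r1,c0,c1=map(int,sys.argv[2:6])
a=cv2.cvtColor(cams.grab_frame(sys.argv[1]),cv2.COLOR_RGB2GRAY).astype(int)
for r in range(r0,r1):print(r,"".join(" .:-=+*#%@"[v*10//256] for v in a[r,c0:c1]))
E
python3 -m jog '[[0,0,0.1,0,0],[0,0,0.2,0,0],[0,0,0.2,0,0]]'|grep -E 'pos|force'; python3 m.py; python3 a.py scene 203 228 255 305
```

```text
position: [0.4357, 0.1035, 0.0376]
contact_force: [-0.4, -1.1, 2.2]
grasp_force: 1.2
[260.2  70.2] [81.8 88. ] bbox (219, 26, 83, 89)
t 6.3 [0.4356 0.1035 0.0376] [-1.1  0.1  3.2] [ -0.  -23.5 -31.    0.   -0.5   0. ]
203 +++++=+--*********:::-=:::::::::::::::....:::--.=#
204 #@#%%##**********+:::::::::::::::::::::::::::-::**
205 @*+%@@@@@@##*****+.:::::=::::::::::::::::::.::.-**
206 @@@@@@@@@@@@@@%##=......:::::::::::::::::::.-+++##
207 @@@@@@@@@@@@@@@@@-...........:::::=-::::::::+***#*
208 @@@@@%@@@@%@@@@@@:    ...........::-::::::.-*##***
209 @@@@%#%%%@%@@@@@@+       . ...........:::.:+******
210 @%@@%@@@@@#@%#@@@@            ............:*******
211 @%@@@@@@@@@%%%%@@@ .:.             .......:++++***
212 %%%#@@@@@@@%@%#@@@ ...                  ..:+++++++
213 @@@%#@@@@@@%@%%@@@  .                     .-++++++
214 @+#%%#%%#%@@%*@@@%.                   ..  .:----++
215 @@*#%%%@%%%@+@@@@*---:               .:.  .:::::--
216 @@@%**%%***%@@@@@===*+=--.:           ..  .:::::::
217 @@@@@@%@@@@@@@@@*==*@%===***==..          .:::::::
218 @@@@@@@@@@@@@@@@+%*%@+=++++===--.         ::::::::
219 @@@@@@@@@@@@@@@%+%@@*+++++++++++:       .:::::::::
220 @@@@@@@@@@@@@@@==+++=+=++++++==-:.      .=+++:::-+
221 @@@@@@@@@@@%@@%===============-----::...-----::-++
222 @@@@@@@@@@%=*@========---------=-=--------:::::-++
223 @@@@@@@@@@@%@%========-:---------=-====--:::::::--
224 %@@@@@@@@@@@@===-----=-:::-----------===::::::::::
225 %%%#@@@@@@@@%===--..::::-:------::::::::::::::::::
226 %%%%%@@@@@@@====:...:::::::::---::::::::::::::::::
227 +#%%%#@@@@@%-==---:.::::::::::-:::::::::::::::-++:
```

```bash
python3 -m jog '[[0,0,0.1,0,0],[0,0,0.2,0,0],[0,0,0.2,0,0]]'|grep -E 'pos|force'; python3 -m jog '[[0,0,0.1,0,0],[0,0,0.2,0,0],[0,0,0.2,0,0]]'|grep -E 'pos|force';python3 m.py; python3 a.py scene 203 228 255 305
```

```text
position: [0.4355, 0.1035, 0.0323]
contact_force: [-0.8, -0.4, 0.6]
grasp_force: 0.5
position: [0.4357, 0.1035, 0.0275]
contact_force: [-1.5, 0.3, 3.6]
grasp_force: 1.6
[260.5  66.2] [92.7 99.4] bbox (214, 16, 94, 101)
t 7.0 [0.4357 0.1035 0.0275] [-2.  -0.9  3.5] [ -0.1 -23.7 -30.7   0.1  -0.7  -0. ]
203 +++++++--**********=-:::................. ......:+
204 #@#%%##***********+::::::::::..............--:..:*
205 @*+%@@@@@@##******-:::.:::::::::::........:::-:.-*
206 @@@@@@@@@@@%@@%##+:::-:::::::::::::::::...::::::+#
207 @@%@%#%@@@@@@@@@@#:::::::::::::::::::::::::::::-**
208 @@@@%@@@@@@@@@@@@=..::::=::::::::::::::::::..::+**
209 @%@%@@@@@@@%@%@@@+......::::::::::::::-:::::+*+***
210 %%%*@@@@@@@%@%@@@- .... .....:::::=:::--:::-******
211 @@@%%@@@@@%@@%#@@-    ............:::::::::=+*+***
212 %+%%%#%%#@@%++*@@+        ................:+++++++
213 @++#%%%%@%%*-+%@@@  ..           ..........-++++++
214 @+===+***+=-=+@@@% .:.             ........:----++
215 @@=---====--+@@@@*  ..                    .:::::--
216 @@@%=---==+#@@@@@=                        .:::::::
217 @@@@@@%@@@@@@@@@*-.                  ..   .:::::::
218 @@@@@@@@@@@@@@@@+%*%%:.              .:.  ::::::::
219 @@@@@@@@@@@@@@@%+%@@*+==--..          .. .::::::::
220 @@@@@@@@@@@@@@@==+++=+=++++++-:.         .=++:::-+
221 @@@@@@@@@@@%@@%=========+++++---.        .---:::-+
222 @@@@@@@@@@%=*@========--====+=--:       .::::::-++
223 @@@@@@@@@@@%@%========-:----=-==-::.   .:-::::::--
224 %%@@@@@@@@@@@===-----=-:::-----------::.-:::::::::
225 %%%#@@@@@@@@%===--..::::-:-------====----:::::::::
226 %%%%%@@@@@@@====:...:::::::::--:---====-::::::::::
227 +#%%%#@@@@@%-==---:.::::::::::-::::-----::::::-++:
```

```bash
for i in 1; do python3 -m jog '[[0,0,0.1,0,0],[0,0,0.1,0,0]]'|grep -E 'pos|contact'; python3 -m jog '[[0,0,0.1,0,0],[0,0,0.1,0,0]]'|grep -E 'pos|contact';python3 -m jog '[[0,0,0.1,0,0],[0,0,0.1,0,0]]'|grep -E 'pos|contact'; done; python3 m.py
```

```text
position: [0.4358, 0.1035, 0.0252]
contact_force: [-2.6, -0.8, 3.7]
position: [0.436, 0.1036, 0.0234]
contact_force: [-4.2, 0.1, 8.8]
position: [0.4362, 0.1036, 0.0229]
contact_force: [-12.3, -2.3, 22.5]
[260.8  65.1] [ 98.7 106.3] bbox (211, 12, 100, 107)
t 7.7 [0.4362 0.1036 0.0229] [-12.   -2.   23.2] [ -0.4 -16.8 -26.7   0.1  -3.4  -0. ]
```

```bash
python3 - <<'E'
from h import *
s=arm.get_state();i=cams.camera_info("wrist");rr=R.from_euler("xyz",s["ee_rot"])
for z in(.0009,.01,.02,.025,.03,.035):
    print(z,[np.round(rr.inv().apply(deproj(i,(258,v),z)-s["position"])*1000,1).tolist() for v in(205,221.5)])
E
python3 a.py wrist 196 236 222 296; python3 a.py scene 214 232 255 305
```

```text
0.0009 [[13.8, 0.1, 22.0], [2.1, 0.0, 22.0]]
0.01 [[16.9, 0.0, 12.9], [5.7, 0.0, 12.9]]
0.02 [[20.3, 0.0, 2.9], [9.7, 0.0, 2.9]]
0.025 [[22.0, 0.0, -2.1], [11.8, 0.0, -2.1]]
0.03 [[23.7, 0.0, -7.2], [13.8, -0.0, -7.1]]
0.035 [[25.4, 0.0, -12.2], [15.8, -0.0, -12.1]]
196 ::::::::::::::::::::::.:.:::-===================--::::::::::::::::::::.::.
197 ::::::::.:::.:::::::::::::::====================--::::::::::::::::::::::::
198 -::::::.::::::::::::::::::::====================--:::::::::::::::::::::..:
199 -::::::::::.:.::::::.:::::::-===================--::::::::::::::::.:::::::
200 ::::::::::.::.::.:::::::::::===================-=-::::::::::::::::::::..::
201 ::-::::::..:::::::::::::::::-================--=--:::::::::::::::::::::.::
202 ::-::::.::::::::::::::::::::-================-----::::::::::::::.:::::::::
203 ::::::.::.::::::::::::::::::---------========--:::::::::::::::::::::::::::
204 ::::.::.:::::::::::::::::::::-------:----====-::-:::::::::::::::::::::::::
205 :.::::::.:::::::::::::::::::-:-----------====---:::::::::::::::::::.::::::
206 :::::.:::::::.::::::::::::::-----------
[... 2616 characters left out ...]
@@@@@%+%@#-.               ... .::::::::
220 @@@@@@@@@@@@@@@==+++====-..          ... :+++:::-+
221 @@@@@@@@@@@%@@%========++++=-:.       .  .---::-++
222 @@@@@@@@@@%=*@========-===+++---.        .:::::-++
223 @@@@@@@@@@@%@%========-:--=====-.        :::::::--
224 %@@@@@@@@@@@@===-----=-:::----==-:.    .::::::::::
225 %%%%@@@@@@@@%===--..::::-:----------::.:-:::::::::
226 %%%%%@@@@@@@===-:...:::::::::----===-----:::::::::
227 +#%%%#@@@@@%===---:.::::::::::::--=====-::::::-++:
228 %=#%%+@@@@@=-==--=-:::::-::::::::::--==-::::::-+++
229 @@#%#+@@@@@=-==--=:--:::-----::::::::--:::::::-+++
230 @@%%#*@@@@*+-=--=::----------:::::::::::::::::-+++
231 @%%%#%@@@%*@@%=--.:----------::::::::::::::::-++++
```

```bash
python3 -m jog '[[0,0,-1,0,0],[0,0,-2.5,0,0.62],[0,0,-4.3,0,0.62],[1,0,-4.3,0,0.62],[2,0,-4.3,0,0.62],[2,0,-4.3,0,0.62],[2,0,-4.3,0,0.62]]'|grep -vE 'grasp'
python3 - <<'E'
from h import *
f=cams.grab_frame("wrist")[:,:,::-1].copy();i=cams.camera_info("wrist");s=arm.get_state()
hsv=cv2.cvtColor(f,cv2.COLOR_BGR2HSV)
m=((hsv[...,1]>50)&(hsv[...,0]<35)&(hsv[...,2]>130)).astype(np.uint8)
for c in cv2.findContours(m,cv2.RETR_EXTERNAL,cv2.CHAIN_APPROX_NONE)[0]:
    if cv2.contourArea(c)>1000:
        e=cv2.fitEllipse(c);print(np.round(e[0],1),np.round(e[1],1),"bbox",cv2.boundingRect(c),[(deproj(i,e[0],z).round(4),np.linalg.norm(deproj(i,e[0]+np.array([e[1][1]/2,0]),z)-deproj(i,e[0]-np.array([e[1][1]/2,0]),z)).round(4)) for z in(.045,.06)])
rr=R.from_euler("xyz",s["ee_rot"])
print("ray at tip rows", {v:(rr.inv().apply(deproj(i,(256,v),s["position"][2]-.003)-s["position"])*1000).round(1).tolist() for v in(205,222)})
go((.528,.1137,.06),6.9)
cv2.imwrite("pics/w6.png",f)
E
```

```text
time_s: 8.5
position: [0.4851, 0.1096, 0.1269]
ee_rot: [-3.142, 0.001, 0.121]
contact_force: [-0.2, -0.5, -0.6]
grip_width: 0.0436
[449.3 323.7] [38.7 43.9] bbox (428, 307, 43, 36) [(array([ 0.3785, -0.0917,  0.045 ]), np.float64(0.0429)), (array([ 0.3895, -0.0792,  0.06  ]), np.float64(0.0403))]
[ 66.8 324.4] [38.3 47.5] bbox (44, 307, 46, 36) [(array([0.3331, 0.2794, 0.045 ]), np.float64(0.0464)), (array([0.3468, 0.2699, 0.06  ]), np.float64(0.0437))]
[229.4 223.5] [39.3 50.4] bbox (203, 206, 50, 40) [(array([0.4578, 0.1314, 0.045 ]), np.float64(0.0444)), (array([0.4641, 0.1307, 0.06  ]), np.float64(0.0418))]
[259.1 147.9] [51.6 51.9] bbox (233, 122, 53, 53) [(array([0.527 , 0.1136, 0.045 ]), np.float64(0.0425)), (array([0.5292, 0.1139, 0.06  ]), np.float64(0.04))]
[161.3 145.5] [45.2 49.2] bbox (137, 122, 49, 49) [(array([0.5194, 0.1932, 0.045 ]), np.float64(0.0402)), (array([0.5221, 0.1888, 0.06  ]), np.float64(0.0378))]
[488.2 200.7] [ 51.3 211.8] bbox (443, 72, 69, 206) [(array([ 0.5054, -0.0878,  0.045 ]), np.float64(0.1823)), (array([ 0.5089, -0.0755,  0.06  ]), np.float64(0.1715))]
[237.8 124.7] [287.6 535.2] bbox (0, 0, 504, 278) [(array([0.5435, 0.1327, 0.045 ]), np.float64(0.4293)), (array([0.5447, 0.132 , 0.06  ]), np.float64(0.4039))]
ray at tip rows {205: [20.3, -1.1, 3.0], 222: [9.4, -1.2, 3.0]}
t 8.55 pos [0.4846 0.1095 0.1267] yaw 6.9 rot [-3.142e+00  2.000e-03  1.210e-01] F [-0.4  0.1  0.1] w 0.047 -> rows [1.75  0.044 2.665] turn 0.0
```

View pics/w6.png

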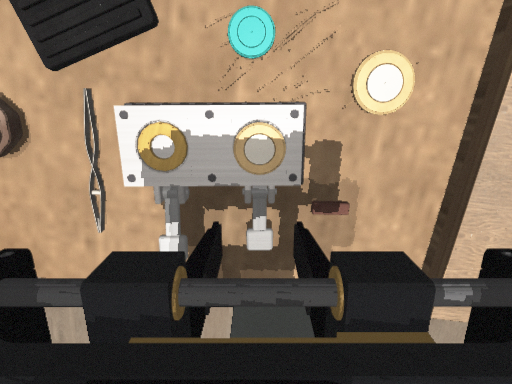

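The dial, at (259,148), now looks larger than the ring at (161,146), so it is raised. The lever1 pad at (259,238) has stayed down. The fingertips seem to reach much less far ahead of the TCP than stated, so I'll find the tip height by lightly touching the deck on both sides of the dial.

```bash
python3 -m jog '[[1.78,0.03,0,0,0.65],[1.78,0.03,0.5,0,0.65],[1.78,0.03,1.5,0,0.65],[1.78,0.03,1.8,0,0.65],[1.78,0.03,2,0,0.65],[1.78,0.03,2,0,0.65]]'|grep -vE 'grasp'; python3 -c "
from h import *
go((.529,.1137,.06),6.9)
j=cams.camera_info('scene');s=arm.get_state()
print(proj(j,[s['position'],[.529,.1137,.06],[.529,.1137,.054]]).round(1))
"; python3 a.py scene 185 225 235 300
```

```text
time_s: 9.15
position: [0.5289, 0.1142, 0.0773]
ee_rot: [3.142, 0.001, 0.121]
contact_force: [1.3, 0.1, 0.0]
grip_width: 0.0619
t 9.15 pos [0.5289 0.1142 0.0773] yaw 6.9 rot [3.142e+00 1.000e-03 1.210e-01] F [1.3 0.1 0. ] w 0.0619 -> rows [0.003 0.019 0.694] turn 0.0
[[262.  203.6]
 [262.1 207.9]
 [262.1 209.5]]
185 *****+:::-::::::::::::::::::......:-::::::::::::----=*****#######
186 *#***=:::::::::::::::::::::::::...:+*+=-:::::::::-:::--==**######
187 *#***-..:::--::::::::::::::::::..::+*****+-::::::::::::::--=**###
188 *****:.......:::::::::::::+:::....:+********+--:::::::::::::--==*
189 *****: ...........:::--:::-:::....:+*****##*****+-::::::::::::::-
190 ###**.    ............:::::::..:..:+##*************++-:::::::::::
191 **##*-         ...............:=..:####***************#+-::::::::
192 ****#*: .           ......... .-..:###**##***#********#***++-::::
193 ******:.::               .... .-..-#********###***************+=:
194 ******: ..                    ....-#**###**#####*****************
195 ******:                        ...-#***###**#####****************
196 ******-     
[... 1313 characters left out ...]

215 *##*********##+******+=---------===+%+=**%%@#++++++::--:+++++++++
216 **+*#******##=*******====-=-========%===*++++++++++::::=+++++++++
217 ***#*+***#*#*+****================+%+-=+%%*==+++++++-::++++++++++
218 *****=#******+--++==============+%%@+#*#%%#+--+++++++++++++++++++
219 ++**+-******+*=-+===============+@@#+#%@@%#%#*=----+++++++++*****
220 *#*=-******=+**+================+@%===+++**%%%#--::---++****##***
221 *=--*******+****+===============#@#========*%%=-----::=+=-=###***
222 --+=**=#**=+*****+============-:=@=-======-=++==------=+++++===##
223 *********=+*****+==============-=#=========+++=====--=+++++++=-==
224 *****+***=*****+===============+%===-----=--+++=--====+++++++----
```

```bash
python3 -m jog '[[0,0,0.4,0,0.65],[0,0,0.8,0,0.65],[0,0,1,0,0.65],[0,0,1,0,0.65]]'|grep -E 'pos|cont'; python3 -m jog '[[0,0,0.08,0,0.65],[0,0,0.08,0,0.65]]'|grep -E 'pos|cont';  python3 -m jog '[[0,0,0.08,0,0.65],[0,0,0.08,0,0.65]]'|grep -E 'pos|cont'; python3 a.py scene 198 225 235 300
```

```text
position: [0.5287, 0.1141, 0.0513]
contact_force: [0.1, -0.6, 0.6]
position: [0.5298, 0.1142, 0.0507]
contact_force: [-0.4, -0.5, -0.6]
position: [0.5297, 0.1142, 0.0487]
contact_force: [0.7, -0.3, -0.4]
198 *****:   ... ........::::::::.....-*****#************************
199 *****-        ................:=..=******************************
200 ******.            . ........ :-..=##******************#*********
201 ******:..:              ......::..=*###***********************###
202 ####**: .:.                   ....+***######********************#
203 +###**-                       . ..+*******###*******************#
204 *###**-                  ..    . .=*********##*#####***********##
205 +#####*-=-:              ...  :-:-=+++++****##***####*****#***###
206 **####*=****=-.           .. .:--==++++++++**#*******************
207 +=*####*********==.          .----====-=++++++++*********#*******
208 ******##+*********+          :=---===::-=+++++++++++**++*********
209 *++******+********+        :.-=----==-=%---++++++++++++=++*******
210 *********=********+.      .-==---=-===%#-::-++++++++
[... 293 characters left out ...]

215 *##*********##+***+-      .-----===+@+=*#%%@#++++++::--:+++++++*+
216 **+*#******##***+=+-      .-=======+%===*++++++++++::::=+++++++++
217 ***#*=***#*#*+**====..    .-======+%+-=+%%*==+++++++-::++++++++++
218 *****=*******+---=====---..-=====+%%=#*#%%*+---++++++++++**++++++
219 ++**+-******++=-================+%@#+#%@@%#%#*-----++++++*******+
220 *#*=-*******+*+=================+@@===+++**%%=---::----+**###****
221 *=--*******+***================-=@#========*%-------:-=+=-==##***
222 --+=**=#**=+***+==============-:=%========-==-==-----=+++++====#*
223 *+*******#+****================-=#=========+++=====-=++++++++=-==
224 *****+***=+**+=================+%===-----=--+++:---=+++++++++----
```

```bash
python3 -m jog '[[0,0,0.08,0,0.65],[0,0,0.08,0,0.65]]'|grep -E 'pos|cont'; python3 -m jog '[[0,0,0.08,0,0.65],[0,0,0.08,0,0.65]]'|grep -E 'pos|cont';  python3 -m jog '[[0,0,0.06,0,0.65],[0,0,0.06,0,0.65]]'|grep -E 'pos|cont'
```

```text
position: [0.5295, 0.1142, 0.0466]
contact_force: [1.1, -0.5, 0.4]
position: [0.5294, 0.1142, 0.0444]
contact_force: [-0.3, 0.2, 0.5]
position: [0.5298, 0.1142, 0.0434]
contact_force: [-0.4, -0.3, 1.3]
```

```bash
python3 -m jog '[[0,0,0.06,0,0.65],[0,0,0.06,0,0.65]]'|grep -E 'pos|cont'; python3 -m jog '[[0,0,0.06,0,0.65],[0,0,0.06,0,0.65]]'|grep -E 'pos|cont'; python3 a.py scene 212 225 235 300
```

```text
position: [0.5299, 0.1143, 0.0433]
contact_force: [-5.1, -1.2, 9.0]
position: [0.5299, 0.1142, 0.0433]
contact_force: [-9.4, -2.0, 18.5]
212 ***+***********=+++.      .------===+%%=--++++**++**====-+*******
213 ***********#**==+*+.      .-----===+%%+==+++++++++++===--********
214 #***--******##=+**+.      .-----===+@%+@#**+++++*++===--=+*******
215 *##********###+++*+:      .-----===+%+=*#%%@#++++++::--:+++++++**
216 **+*#******##=+**=+:      .-========%===*++++++++++::::=+++++++++
217 ***#*+*****#*+*+===:      .-======+%+-=+%%*==+++++++-::++++++++++
218 *****=*******+-:-==:      .-====+%%%=#*#%%*+---+++++++++++*++++++
219 ++**+-******++=-====---.. .-====+@@#+#%@@%#%#------+++++********+
220 *#*=-******=+*+==========--=====+@%===+++**%%----::----+**####***
221 *=--*******+**+================-=@#========*%-------::=+====##***
222 --+=**=#**=***+===============-.=@=====-==-=====-----++++++====**
223 *********=+***+================-=#=========+++=====-+++++++++--==
224 *****+***=***+=================+%===-----=--++::---=+++++++++----
```

```bash
python3 -m jog '[[0,0,-0.3,0,0.65],[0,0,-0.53,0,0.65],[0,0,-0.53,0,0.65]]'|grep -E 'pos|cont'
```

```text
position: [0.5304, 0.1143, 0.0544]
contact_force: [-0.9, 0.3, -0.2]
```

```bash
python3 -m jog '[[-0.05,0,0.03,0,0.65],[-0.05,0,0.03,0,0.35],[-0.05,0,0.03,0,0.35],[-0.05,0,0.03,0,0.35],[-0.05,0,0.03,0,0.35],[-0.05,0,0.03,0,0.35],[-0.05,0,0.03,0,0.35]]'
```

```text
time_s: 12.1
position: [0.5283, 0.114, 0.0526]
ee_rot: [3.142, 0.0, 0.121]
contact_force: [-0.2, 0.1, 0.0]
grip_width: 0.0401
grasp_force: 30.0
```

```bash
python3 -m jog '[[0,0,-0.2,0,0.35],[0,0,-0.6,0,0.35],[0,0,-1.2,0,0.35],[0,0,-2.4,0,0.35],[0,0,-3.6,0,0.35],[0,0,-3.6,0,0.35]]'; python3 a.py wrist 185 262 200 320; python3 -c "
from h import *
for _ in range(3):
  cams.grab_frame('top');s=arm.get_state();print(s['position'].round(4),s['grip_width'])
go((.448,-.262,.12),-22)"
```

```text
time_s: 12.7
position: [0.5324, 0.1146, 0.1499]
ee_rot: [3.142, -0.012, 0.121]
contact_force: [1.3, 0.1, 0.4]
grip_width: 0.0398
grasp_force: 30.0
185 *********************========================+==---++++***+***++++=--=+*******++***********=====-.:+***+::-:-:---:::::::
186 *******************++=========================---=+++++++++==+++*++=--=+++*****+***********=====:.:+***+::-:::::::::::::
187 ******************+===========================--=++++++++++=========---===******=**********=====:.:+***+-::--:-:::::::::
188 ******************============================-=+*++++===============---==++****+**********=====:.:+++*+--::::::-:::::::
189 ******++++++******===========================-=+++=+++================--====++=+++******++======:.:+++=--:--:--:::::::::
190 ++++*+======++++++============================+++======================--=========++++**========:.:---:--::-::::-:::::::
191 ====+=======================================-===========================-=============+=========:..:::::::--:--:-:::::::
192 ============================================-===========================-=
[... 8250 characters left out ...]
==--=======------. .        .                 
259            .  .   .    .:--:----=============----==++++++==+++++===---====--===-===-------:.         .                  
260              .   . .   .---------==============-----===+=++++===----=======--===-=----:----:  .  .                      
261            . .    .  . .---------================---=---------==-=-========-=====-----:----+      .    .                
[0.5294 0.1142 0.1447] 0.03963380814453296
[0.5283 0.114  0.143 ] 0.03968027017650545
[0.5277 0.114  0.142 ] 0.03976654815842226
t 12.9 pos [0.5277 0.114  0.142 ] yaw 6.9 rot [-3.142e+00  1.000e-03  1.210e-01] F [-0.3  1.4 -2. ] w 0.0398 -> rows [-4.982 14.543  0.887] turn 28.9
```

```bash
python3 -m jog '[[-0.3,0.8,0,0,0.35],[-0.9,2.4,0,0,0.35],[-1.5,4.4,0,0,0.35],[-2.2,6.4,0,0,0.35],[-2.9,8.4,0,0,0.35],[-3.5,10.4,0,0,0.35],[-4.1,12.2,0,0,0.35],[-4.6,13.5,0,0,0.35],[-4.9,14.2,0,0,0.35],[-4.98,14.54,0,0,0.35]]'|grep -v ee; python3 -c "
from h import *
import time
for _ in range(5): f=cams.grab_frame('wrist')
i=cams.camera_info('wrist');s=arm.get_state();rr=R.from_euler('xyz',s['ee_rot'])
f=f[:,:,::-1].copy()
print('dial in tool mm',(rr.inv().apply(deproj(i,(258,242),s['position'][2]+.007)-s['position'])*1000).round(1))
cv2.imwrite('pics/w7.png',f)
go((.448,-.262,.035),6.9)
print('loc',[(d['location'],d['p']) for d in cams.search_frame('wrist','dial_center')])
cams.grab_frame('top')
print('blk',[(d['location'],d['p']) for d in cams.search_frame('top','block_top')])"
```

```text
time_s: 13.9
position: [0.4472, -0.263, 0.141]
contact_force: [-0.1, 0.3, -0.7]
grip_width: 0.0396
grasp_force: 30.0
dial in tool mm [ 0.9 -0.  -7. ]
t 14.15 pos [ 0.4489 -0.2606  0.1421] yaw 7.0 rot [-3.14e+00  1.00e-03  1.22e-01] F [-0.6  1.2  0.3] w 0.0397 -> rows [-0.039  0.058  4.285] turn 0.1
loc [([0.5589, -0.1896, 0.0097], 0.83), ([0.4501, -0.2608, 0.1489], 0.63)]
blk []
```

View pics/w7.png

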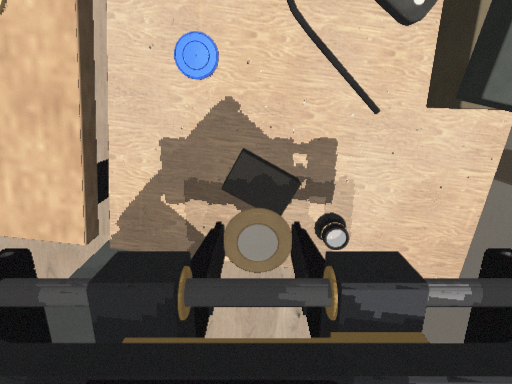

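The dial is held white face up at (258,240) between the fingers. The block, at (261,183), is partly behind it, and the loupe at (332,232) is clear.

Run:
```python
from h import *
i=cams.camera_info("wrist")
g=cv2.cvtColor(cv2.imread("pics/w7.png"),cv2.COLOR_BGR2GRAY)
m=(g<62).astype(np.uint8);m[207:]=0;m[:145]=0;m[:,:215]=0;m[:,305:]=0
c=max(cv2.findContours(m,cv2.RETR_EXTERNAL,cv2.CHAIN_APPROX_NONE)[0],key=cv2.contourArea)
print(cv2.approxPolyDP(c,4,True).reshape(-1,2).tolist())
for p in((244,149),(300,182),(222,184),(261,183)):print(p,deproj(i,p,.022).round(4))
print("loupe",deproj(i,(333,238),.03).round(3))
```

```text
[[243, 148], [222, 189], [253, 206], [285, 206], [300, 184], [297, 177]]
(244, 149) [ 0.4832 -0.2434  0.022 ]
(300, 182) [ 0.4578 -0.3012  0.022 ]
(222, 184) [ 0.4466 -0.2258  0.022 ]
(261, 183) [ 0.4522 -0.2635  0.022 ]
loupe [ 0.406 -0.342  0.03 ]
```

```bash
python3 -m jog '[[-0.035,0.09,0.5,0,0.35],[-0.035,0.09,1.5,0,0.35],[-0.035,0.09,2.6,0,0.35],[-0.035,0.09,3.5,0,0.35],[-0.035,0.09,4.1,0,0.35],[-0.035,0.09,4.4,0,0.35],[-0.035,0.09,4.55,0,0.35],[-0.035,0.09,4.55,0,0.35],[-0.035,0.09,4.55,0,0.35]]'|grep -v ee; python3 -c "
from h import *
for _ in range(3): cams.grab_frame('scene')
go((.4483,-.263,.021),6.9)
j=cams.camera_info('scene');print(proj(j,[[.449,-.263,.022],[.449,-.263,.03]]))"; python3 a.py scene 150 178 305 355
```

```text
time_s: 15.2
position: [0.449, -0.2647, 0.0301]
contact_force: [0.3, 0.2, -1.3]
grip_width: 0.0397
grasp_force: 30.0
t 15.35 pos [ 0.4489 -0.2646  0.03  ] yaw 6.9 rot [ 3.14e+00 -1.00e-03  1.21e-01] F [-0.6 -0.  -0.4] w 0.0398 -> rows [-0.015 -0.068  0.362] turn 0.0
[[327.06319289 162.44978925]
 [327.24931009 160.6020273 ]]
150 --..-***#+ ..                 -###########********
151 -***####*+                ....=#######*=-=+*******
152 *########*:::             .:.:+######*-+*=-=******
153 ##########***++-::           :+######-=***+-=*****
154 ##############****+          :+#####*:.-===:+*****
155 ###############*==-         :-**####*. ....:+*****
156 ##############*=--:       ..-********-.   .:+*****
157 ##############*---:      ..::-----**-...::--****#*
158 *#*=##**#####***--:     .:--:::::-*+.  .....+*****
159 **#*#***###**#**--:     .-----:::-*-.   ....=**##*
160 *******###*#**=*--.     .---::---=#+........-#####
161 *********#****-=::.     .---..:-****+......:+*####
162 *************=-:..      .--:....=****++==-++***###
163 ###*********=::...      .::.....:********+******##
164 #**********=..........  ........-****************#
165 ***####*===-....................-*****************
166 **##*===----....................:-****************
167 =====------:.. .................:-***************+
168 ---------=--. ........... .....:::--*************+
169 ---------=--:.   ...........::::::::-+++******++++
170 *-------------...  ........:::::::::-++*****++++*+
171 #*-------------.. . . ..:::::::::::::-++++++++**#*
172 #*-------------:::.. ...:::::::-+:::::--+++++####+
173 ##**------------::::..::::::-+++++:::::-++***###*-
174 ####*-----------:::::::::::-****++++:::-==**###*=:
175 #**##*---------::::::::::::-***+++++::----=###*+::
176 ######*--------::::::::::::-***++++++------=##*-::
177 #*=##*=-------:::::::::::-++**++++++=-------=#+:::
```

```bash
python3 -m jog '[[-0.01,-0.06,0.1,0,0.35],[-0.01,-0.06,0.24,0,0.35],[-0.01,-0.06,0.24,0,0.35],[-0.01,-0.06,0.24,0,0.35]]'|grep -E 'pos|cont'; python3 -m jog '[[0,0,0.04,0,0.35],[0,0,0.04,0,0.35]]'|grep -E 'pos|cont';python3 -m jog '[[0,0,0.04,0,0.35],[0,0,0.04,0,0.35]]'|grep -E 'pos|cont'
```

```text
position: [0.4475, -0.2625, 0.0227]
contact_force: [-0.8, -1.0, -0.6]
position: [0.4477, -0.2627, 0.0219]
contact_force: [-0.1, -0.3, -1.1]
position: [0.4477, -0.2627, 0.0209]
contact_force: [-0.2, -0.0, -0.6]
```

```bash
python3 -m jog '[[0,0,0.04,0,0.35],[0,0,0.04,0,0.35]]'|grep -E 'pos|cont'
```

```text
position: [0.4479, -0.2628, 0.0205]
contact_force: [-1.6, 0.7, 4.0]
```

```bash
python3 -m jog '[[0,0,0,0,0.47],[0,0,0,0,0.52],[0,0,0,0,0.52],[0,0,0,0,0.52],[0,0,0,0,0.52]]'|grep -v ee; python3 -m jog '[[0,0,-0.2,0,0.52],[0,0,-0.5,0,0.52],[0,0,-1,0,0.52],[0,0,-2,0,0.52],[0,0,-3.5,0,0.52],[0,0,-5,0,0.52],[0,0,-5,0,0.52]]'|grep -v ee;  python3 - <<'E'
from h import *
for _ in range(4): f=cams.grab_frame("wrist")[:,:,::-1].copy()
i=cams.camera_info("wrist")
print('dial',[(np.round(d['location'],4).tolist(),d['p']) for d in cams.search_frame('wrist','dial_center')])
print('blk',[(np.round(d['location'],4).tolist(),d['p']) for d in cams.search_frame('wrist','block_top')])
cv2.imwrite("pics/w8.png",f)
go((.36,-.263,.2),6.9)
E
```

```text
time_s: 16.9
position: [0.4482, -0.2631, 0.0204]
contact_force: [0.7, -2.1, 3.3]
grip_width: 0.0498
grasp_force: 1.4
time_s: 17.6
position: [0.4512, -0.2649, 0.1527]
contact_force: [-0.2, -0.1, 0.9]
grip_width: 0.0495
grasp_force: 0.0
dial [([0.5608, -0.1893, 0.0125], 0.97), ([0.4473, -0.2626, 0.0248], 0.79), ([0.5822, -0.0143, -0.0015], 0.51)]
blk [([0.4535, -0.2712, 0.0229], 0.74)]
t 17.9 pos [ 0.4468 -0.2619  0.1433] yaw 6.9 rot [-3.139e+00  2.000e-03  1.210e-01] F [0.3 0.9 0.6] w 0.0495 -> rows [-3.456 -0.383 -2.261] turn 0.0
```

```bash
python3 -m jog '[[-0.5,0,-0.6,0,0.52],[-2,0,-2,0,0.52],[-3.4,0,-2.2,0,0.52],[-3.4,0,-2.2,0,0.52],[-3.4,0,-2.2,0,0.52],[-3.4,0,-2.2,0,0.52]]'|grep -E 'pos'
python3 - <<'E'
from h import *
for _ in range(4): f=cams.grab_frame("wrist")[:,:,::-1].copy()
i=cams.camera_info("wrist");cv2.imwrite("pics/w9.png",f)
print('dial',[(np.round(d['location'],4).tolist(),d['p']) for d in cams.search_frame('wrist','dial_center')])
c=proj(i,[.4473,-.2626,.028])[0];print("pred",c)
hsv=cv2.cvtColor(f,cv2.COLOR_BGR2HSV);g=hsv[...,2]
x,y=c.astype(int)
m=np.zeros_like(g);sub=(slice(y-50,y+50),slice(x-60,x+60))
for r in range(y-45,y+45,2):print(r,"".join(" .:-=+*#%@"[int(v)*10//256] for v in cv2.cvtColor(f,cv2.COLOR_BGR2GRAY)[r,x-60:x+60]))
E
```

```text
position: [0.3634, -0.2725, 0.1987]
dial [([0.4456, -0.2608, 0.0263], 0.88)]
pred [258.05447993  96.1999031 ]
51 ########################################%###############################################################################
53 ##################*########################%%%%%%%%%%%#############################%##############################*#####
55 ###############%%%%%######*#**##*#########%%%####%####%#%%%%%%##########################################################
57 ############%%%%%%%%%%%%%%%%%%%############################%#%%%#############%%%########################################
59 ###################%%%%%%%%%%%%%%%%%%%%%%%%%%%%%%%%%%%%%%############################*#####***##########################
61 #####################%#%####################==+*######%%##%%%%%#%############%#%##################*#####################
63 ########################%##################------+*#################*###################################################
65 ############%%##%%%#################%%%%%#----------=+####################%%%#####%%%##################################
[... 3908 characters left out ...]
========================###########+##########################+##########*==
131 ===-========-==--==-================================================+####=+++++=========+++++##%########++========+=:...
133 ================-=====----==========--================--==============+#====================+*%%######=+==========... ..
135 =========-======================----==================--====-=================================++++++============-.   ...
137 =========-======================================================================================================..    .:
139 ===============-=========-======-========================================-=====================================:......:
```

```bash
python3 -c "
from bench import arm
print(arm.get_state()['time_s'],arm.finish_job())"
```

```text
the job is handed in; nothing more can be done
18.75 None
```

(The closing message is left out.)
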